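Tip the standing filter case flat and push it home against the bench stop

ROBOT

A 6-joint arm with a two-finger parallel gripper is mounted at the origin on a cart in front of the work surface, level with it; the furniture and walls round the work are solid. World frame = base frame: x ahead of the robot, y to its left, z up, the work surface at z = 0. Lengths are in mm, angles in rad, forces in N, time in s.
With the tool pointing down it reaches from about 275 to 1000 mm from the base axis. Payload 8.4 kg.
Tool frame: the origin (TCP) lies midway between the tips of the shut fingers; the grasp point (between the pads) lies 19 mm behind it; z points along the fingers, y is the direction in which the jaws open and shut (so a half turn about z gives the same grasp; the last joint's range is limited). The gripper opens to 85 mm and grips with 20 to 120 N. Pads are 22 mm wide; open, the fingers measure 114 mm over their backs; the gripper's body (76 mm by 85 mm) begins 54 mm behind the grasp point. The pads swing forward as they close: fully open they stand 13 mm farther back than shut.
Start: joints at [-1.282, 0.353, 1.633, -0, 1.155, -0.002], TCP at [179.198, -598.762, 231.281] pointing down, gripper open.
Joint ranges: [-2.63, 2.63], [-0.92, 2.1], [0.06, 2.66], [-1.3, 4.44], [0, 2.69], [-3.02, 3.02]. Speed limits (rad/s): [2.22, 2.22, 2.79, 3.14, 3.14, 3.14].

INTERFACE

Orientations are given as [roll, pitch, yaw] about the fixed x, y, z axes, in that order (R = Rz(yaw) Ry(pitch) Rx(roll)).
In Python, from rig import * gives the robot as it stands.
- The arm moves only by the tool play_rows, never from a script. Its argument "moves" is a list of rows, each a list of 3 entries, a list of its own where there are three numbers: the shift along the tool's x, y, z in m, then the turn, a rotation vector about the tool's x, y, z in rad, then the opening in per cent of the stroke, from 0 (shut) to 100 (fully open). In form: [[[x, y, z], [rx, ry, rz], fingers], ...]. A call has 1 to 20 rows; each row shifts and turns the commanded pose from where the row before left it, along the tool's axes as they then stand; what a row does not reach is not made up. A row lasts 1/10 s, in which the tool goes at most 50 mm and 8.59 degrees, less where a joint would pass 70% of its speed; a pose out of reach is approached as far as the arm can. A call is refused whole if a number of a shift passes 0.05 or a number of a turn 0.15, either way. A call with a gripper value outside its range is refused whole. The fingers move at their own pace and stop on an object; "squeeze" is the grip in N (left out, the last holds). Time passes only in rows, so rows that do not move let the fingers close. It gives the time, the measured TCP pose, the force and the opening at its end, in the units of the state.
- sense(): the state, without advancing time (a new reading comes with each control period).
- grab_frame(name): name is "scene" or "top" or "wrist"; returns a dict with "pixels" (480x640x3 uint8, red, green, blue), "intrinsics" (3x3 intrinsics, pixels), "R" (3x3) and "t" (3): a world point X has camera coordinates R X + t. Camera axes: x right, y down, z forward; pixel columns grow to the right and rows downward; lengths in mm; the calibration is good to about 2 mm. A picture is of the moment at which its call begins. There is no depth.
- sign_off(): hands the job in, once; it reports no verdict.
The state is a dict: "clock": time; "qpos": joint angles; "qvel": joint speeds; "joint_efforts": joint torques, N m; "eef_pos": TCP position; "tcp_rot": TCP orientation; "contact_force": force on the tool from outside, world axes, zero at the start; "wrist_torque": the same for the moment, N m; "opening": opening from 0.0 (shut) to 1.0 (fully open).
Only numpy, scipy, OpenCV 4.12 (cv2) and the standard library are available. Lean on these libraries where they do the work, as an engineer would, in place of code of your own. Each camera call takes 0.05 s, during which the arm holds its last target. There are 200 camera calls.

TASK

Without grasping or lifting anything, use the fingertips to push over the black filter case that stands on its end, so that it falls towards the aluminium stop bar and lies flat on its base with the lid facing up. Then push the lying case along the worktop until its end rests flush against the front face of the bar, with its full width on the bar. Leave the dropper bottle, the brass weight and the round sample box where they stand.

Things in the scene. Friction and masses are not known exactly. Their poses are not given: they have to be found in the camera images.
- filter_case: Closed black filter case, pale label on the lid: 90 (x) x 150 (y) x 43 mm (z), loose, 0.3 to 0.5 kg; latch and hinge stand out 3 to 5 mm on the long sides. Origin: centre of the base face. Own z points from base to lid, y along the length, x across. At the start it stands on its -y end, own y up, lid roughly to the robot, base roughly to the bar: own -z is the way it is to fall.
- case_center (a point): Centre of the case (half-way through every extent): 75 mm above the worktop while it stands, 21.5 mm when it lies flat. Pushed high on the lid, the standing case tips about its lower base edge, hardly slides, and falls by itself from about 16 degrees of tilt; it then lies with own z up and its +y end towards the bar.
- case_leading_end (a point): Centre of the flat +y end face of the case (90 x 43 mm): the top while it stands; the end that must come to rest against the bar. The middle of the opposite end, on which to push, is 150 mm from here along own -y.
- stop_bar: Straight aluminium stop bar screwed to the worktop with two dark screws, 260 (y) x 20 (x) x 16 mm (z); it does not move. Origin: centre of its underside. Its flat front face looks along own -x, roughly to the robot, 10 mm from the origin. At the start the case stands 0.205 to 0.225 m in front of the bar, within 25 mm of its middle, up to 0.2 rad from square.
- dropper_bottle: Brown dropper bottle, 34 mm diameter, 94 mm tall, upright and loose; bystander beside the case. Origin: centre of its underside.
- brass_weight: Brass weight with a knob, 29 mm diameter, 47 mm tall, loose; bystander beside the case. Origin: centre of its underside.
- sample_box: Flat round clear sample box, 57 x 53 x 12 mm, loose; bystander beside the case. Origin: centre of its underside.
Things that resemble listed ones, but are neither listed nor needed, are in the scene too. Of the things that look like the filter_case, the largest one is meant.

How it is judged:
By the outcome, as a careful person would: the job done as asked, in the order asked, and still so for the second after the job is handed in, with the robot touching nothing.
It also fails if it takes over 61 s, if anything falls off the work surface, if the arm or the gripper's body presses on something with over 40 N, if the wrist force passes 120 N, or if a joint passes its speed limit or range.

## Working session

There is one attempt and no reset: what is moved stays moved. The work goes in short steps, Python scripts to look and compute and a tool call to move; the robot and the scene stay as the last step left them, time stands still between calls to the robot, and variables do not carry over. Pictures are saved under pics/ and viewed, about 8 in all and at most 12, crops included, and the job is handed in when it is done.

Besides the shell and the picture viewer there is one more tool, called after ">>>" as name([rows], argument=value, ...), one row to a line, values as JSON. play_rows: Moves the arm, as the interface text tells. Its arguments: {"type":"object","properties":{"moves":{"type":"array"},"squeeze":{"type":"number"}},"required":["moves"]}

```bash
mkdir -p pics; ls; cat > h.py <<'E'
from rig import *
import numpy as np, cv2, pickle
def grab(n,name=None):
    f=grab_frame(n); pickle.dump(f,open(f'{n}.pkl','wb'))
    if name: cv2.imwrite(f'pics/{name}.png',cv2.cvtColor(np.array(f['pixels']),cv2.COLOR_RGB2BGR))
    return f
def load(n): return pickle.load(open(f'{n}.pkl','rb'))
def ray(f,u,v):
    K,R,t=[np.array(f[k],float) for k in('intrinsics','R','t')]
    return -R.T@t, R.T@np.linalg.inv(K)@np.array([u,v,1.])
def onz(f,u,v,z=0):
    c,d=ray(f,u,v); return c+d*(z-c[2])/d[2]
def proj(f,X):
    K,R,t=[np.array(f[k],float) for k in('intrinsics','R','t')]
    p=K@(R@np.array(X,float)+t); return p[:2]/p[2]
E
python3 - <<'E'
from h import *
s=sense(); print(s)
for n in('scene','top'):
    f=grab(n,n+'0'); print(n,ray(f,320,240))
E
```

```text
pics
{'clock': 0.0, 'qpos': array([-1.28238741e+00,  3.53631339e-01,  1.63414181e+00,  1.87264560e-05,
        1.15521675e+00, -2.40519419e-03]), 'qvel': array([-0.00039938,  0.00150295, -0.00083317, -0.00052566, -0.000212  ,
       -0.00010062]), 'joint_efforts': array([-5.12947952e-05, -6.05254269e+01, -3.42056787e+01,  1.66994428e-04,
        9.39206657e-03,  4.90686693e-05]), 'eef_pos': array([ 179.07209881, -598.29059468,  230.56890308]), 'tcp_rot': array([-3.14019545e+00, -2.04825182e-05,  2.90806520e-01]), 'contact_force': array([ 0.36372719, -0.09004653, -0.32394687]), 'wrist_torque': array([-0.01687036, -0.03335197,  0.00910518]), 'opening': 0.996881924791751}
scene (array([152.90421326, 388.47858031, 618.06731675]), array([ 0.52631386, -0.62224275, -0.57949571]))
top (array([ 476.12197316, -130.46036853,  973.3246009 ]), array([ 0.14111667, -0.01805574, -0.9901611 ]))
```

View pics/scene0.png

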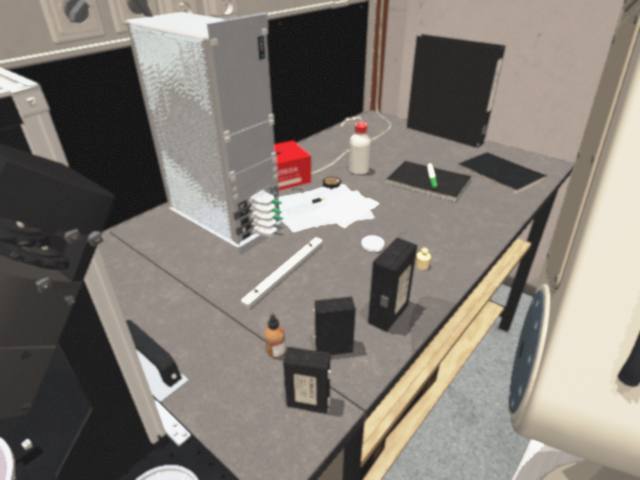

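View pics/top0.png

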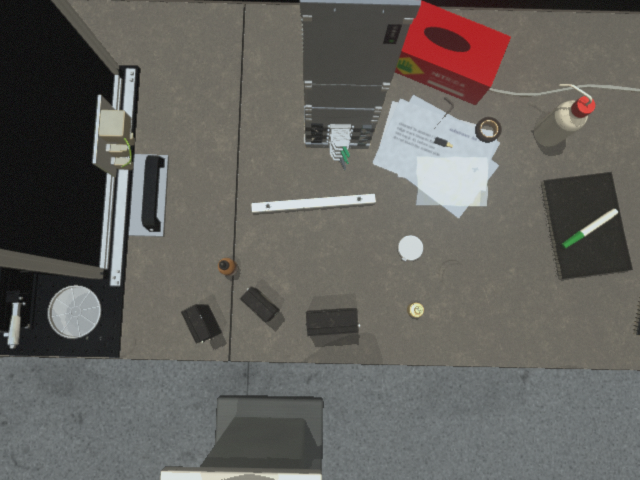

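Scene shows three black cases at scene px (392,285), (335,326), (308,380). In the top view they are at (332,321), (261,304) and (200,323). The one at (392,285)/(332,321) looks largest and faces the bar (top px 252–375, ~203). I'll confirm that in a crop and measure it.

```bash
python3 - <<'E'
from h import *
f=load('top'); im=cv2.cvtColor(np.array(f['pixels']),cv2.COLOR_RGB2BGR)
cr=im[180:380,170:450]; cr=cv2.resize(cr,None,fx=2.8,fy=2.8,interpolation=cv2.INTER_CUBIC)
cv2.imwrite('pics/crop1.png',cr)
g=im.max(2)
# bar
m=((im.min(2)>170)).astype(np.uint8); m[:185]=0;m[218:]=0;m[:,:245]=0;m[:,385:]=0
c=max(cv2.findContours(m,0,2)[0],key=cv2.contourArea); b=cv2.boxPoints(cv2.minAreaRect(c))
print('bar px',b.round(1).tolist()); W=np.array([onz(f,*p,16) for p in b]);print(W.round(1))
print([np.linalg.norm(W[i]-W[(i+1)%4]).round(1) for i in range(4)])
for th in(22,30,38,46):
    m=(g<th).astype(np.uint8);m[:285]=0;m[360:]=0;m[:,:170]=0;m[:,380:]=0
    for c in cv2.findContours(m,0,2)[0]:
        if cv2.contourArea(c)>150:
            b=cv2.boxPoints(cv2.minAreaRect(c));print(th,cv2.contourArea(c),b.round(1).tolist())
for u,v in((227,265),(417,310),(410,247)): print(onz(f,u,v,{227:94,417:47,410:12}[u]).round(0))
print(onz(f,300,361)[:2])
E
```

```text
bar px [[250.8000030517578, 202.6999969482422], [374.5, 193.10000610351562], [375.1000061035156, 201.89999389648438], [251.5, 211.5]]
[[ 687.3   -2.7   16. ]
 [ 714.  -259.5   16. ]
 [ 695.4 -261.1   16. ]
 [ 668.8   -4.8   16. ]]
[np.float64(258.2), np.float64(18.7), np.float64(257.6), np.float64(18.6)]
38 229.5 [[196.8000030517578, 306.6000061035156], [205.8000030517578, 302.20001220703125], [220.0, 331.70001220703125], [211.0, 336.0]]
46 326.5 [[194.8000030517578, 305.29998779296875], [211.6999969482422, 300.70001220703125], [221.0, 334.6000061035156], [204.10000610351562, 339.29998779296875]]
[550.  27.  94.]
[ 474. -341.   47.]
[ 603. -334.   12.]
[ 365.81082984 -112.76880131]
```

View pics/crop1.png

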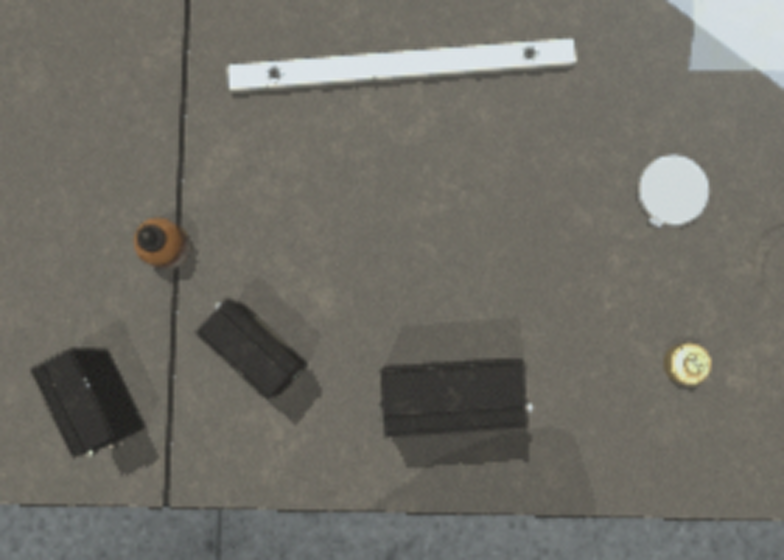

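The crop confirms it: the largest case has its top face at crop corners (381,367), (524,359), (527,427), (386,437). The lid seam and label are on the robot side. The two smaller cases are turned away from the bar and sit to the left.

```bash
python3 - <<'E'
from h import *
f=load('top')
P=np.array([(381,367),(524,359),(527,427),(386,437)])/2.8+[170,180]-0.3
W=np.array([onz(f,*p,150) for p in P]);print(W.round(1)); print([np.linalg.norm(W[i]-W[(i+1)%4]).round(1) for i in range(4)])
c=W.mean(0);e=(W[0]+W[3]-W[1]-W[2])[:2];e/=np.linalg.norm(e);n=np.array([e[1],-e[0]])
print('case c',c.round(1),'fall dir',n.round(3),'yaw',np.arctan2(n[1],n[0]).round(3))
b=np.array([[687.3,-2.7],[714,-259.5],[695.4,-261.1],[668.8,-4.8]]);eb=b[0]-b[1]+b[3]-b[2];eb/=np.linalg.norm(eb);nb=np.array([eb[1],-eb[0]])
print('bar c',b.mean(0),'n',nb,'yaw',np.arctan2(nb[1],nb[0]))
d=b.mean(0)-c[:2];print('dist along n',d@nb,'lat',d@eb)
# small cases
for P2,h in (((250,350),115),((85,400),100)): print(onz(f,P2[0]/2.8+170,P2[1]/2.8+180,h).round(0))
# scene check
s=load('scene');print([proj(s,w).round(0).tolist() for w in W])
E
```

```text
[[ 468.6 -123.3  150. ]
 [ 475.5 -212.2  150. ]
 [ 433.8 -214.5  150. ]
 [ 425.8 -127.4  150. ]]
[np.float64(89.1), np.float64(41.8), np.float64(87.4), np.float64(43.0)]
case c [ 450.9 -169.4  150. ] fall dir [0.996 0.084] yaw 0.084
bar c [ 691.375 -132.025] n [0.99464792 0.10332242] yaw 0.10350714607065255
dist along n 243.0239083279721 lat 12.284620557696535
[477. -38. 115.]
[442.  70. 100.]
[[373.0, 261.0], [397.0, 237.0], [418.0, 245.0], [395.0, 270.0]]
```

Case centre is (451,-169), yaw 0.084. Bar yaw is 0.104, and base face to bar is about 211 mm, which fits the spec of 205–225. Setting out now with fingers half open, so there are two push points. I'll approach the lid side at a height above everything.

>>> play_rows([
  [[0,0,0],[0,0,0.103],50],
  [[0,0,0],[0,0,0.103],50],
  [[0.019,-0.0335,0],[0,0,0],50],
  [[0.019,-0.0335,0],[0,0,0],50],
  [[0.019,-0.0335,0],[0,0,0],50],
  [[0.019,-0.0335,0],[0,0,0],50],
  [[0.019,-0.0335,0],[0,0,0],50],
  [[0.019,-0.0335,0],[0,0,0],50],
  [[0.019,-0.0335,0],[0,0,0],50],
  [[0.019,-0.0335,0],[0,0,0],50],
  [[0.019,-0.0335,0],[0,0,0],50],
  [[0.019,-0.0335,0],[0,0,0],50],
  [[0.019,-0.0335,0],[0,0,0],50],
  [[0.019,-0.0335,0],[0,0,0],50],
  [[0,0,0],[0,0,0],50],
  [[0,0,0],[0,0,0],50],
  [[0,0,0],[0,0,0],50],
])

```text
clock: 1.8
eef_pos: [372.1, -179.4, 231.2]
tcp_rot: [3.141, 0.0, 0.085]
contact_force: [-0.9, 0.2, -1.0]
opening: 0.498
```

>>> play_rows([
  [[0,-0.0035,0.026],[0,0,0],50],
  [[0,0,0.026],[0,0,0],50],
  [[0,0,0.026],[0,0,0],50],
  [[0,0,0.026],[0,0,0],50],
  [[0,0,0],[0,0,0],50],
  [[0,0,0],[0,0,0],50],
])

```text
clock: 2.4
eef_pos: [371.6, -176.2, 127.5]
tcp_rot: [-3.141, 0.001, 0.083]
contact_force: [-0.2, 0.7, -0.4]
opening: 0.504
```

```bash
python3 - <<'E'
from h import *
f=grab('scene'); g=grab('top')
b=lambda f,y0,y1,x0,x1:cv2.resize(cv2.cvtColor(np.array(f['pixels']),cv2.COLOR_RGB2BGR)[y0:y1,x0:x1],(390,500),interpolation=cv2.INTER_CUBIC)
cv2.imwrite('pics/near.png',np.hstack([b(f,160,360,310,466),b(g,180,380,260,416)]))
E
```

```text
(no output)
```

View pics/near.png

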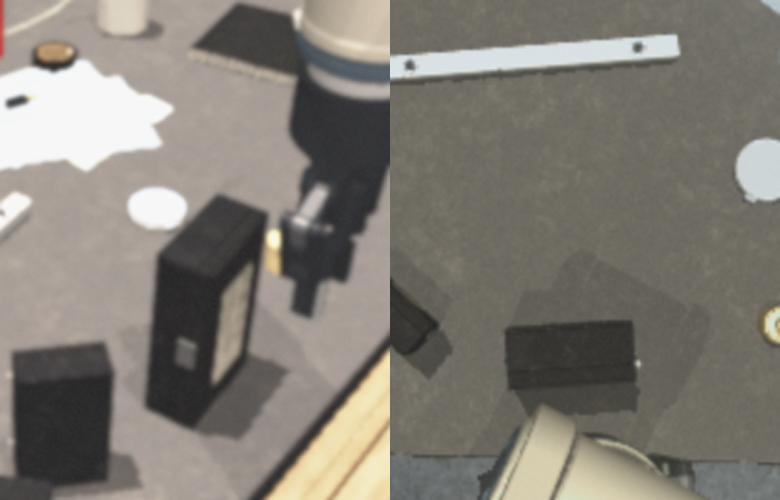

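The fingers stand in front of the labelled lid (left half, (315,270)), clear of it and above mid-height. Now a slow push.

>>> play_rows([
  [[0.012,0,0],[0,0,0],50],
  [[0.012,0,0],[0,0,0],50],
  [[0.008,0,0],[0,0,0],50],
  [[0.004,0,0],[0,0,0],50],
  [[0.003,0,0],[0,0,0],50],
  [[0.003,0,0],[0,0,0],50],
  [[0.003,0,0],[0,0,0],50],
  [[0.003,0,0],[0,0,0],50],
  [[0.003,0,0],[0,0,0],50],
  [[0.003,0,0],[0,0,0],50],
  [[0.003,0,0],[0,0,0],50],
  [[0.003,0,0],[0,0,0],50],
  [[0.003,0,0],[0,0,0],50],
])

```text
clock: 3.8
eef_pos: [435.1, -170.1, 127.3]
tcp_rot: [-3.142, 0.0, 0.085]
contact_force: [-0.9, 0.2, -0.0]
opening: 0.498
```

```bash
python3 - <<'E'
from h import *
f=grab('scene')
b=lambda f,y0,y1,x0,x1:cv2.resize(cv2.cvtColor(np.array(f['pixels']),cv2.COLOR_RGB2BGR)[y0:y1,x0:x1],(390,500),interpolation=cv2.INTER_CUBIC)
cv2.imwrite('pics/tilt.png',b(f,160,360,310,466))
E
```

```text
(no output)
```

View pics/tilt.png

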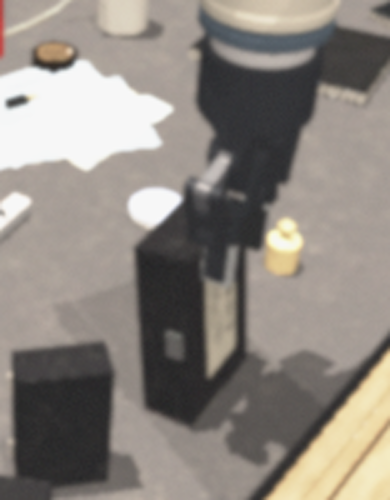

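It is tilting away about its lower base edge and not sliding. I'll continue.

>>> play_rows([
  [[0.003,0,0],[0,0,0],50],
  [[0.003,0,0],[0,0,0],50],
  [[0.003,0,0],[0,0,0],50],
  [[0.003,0,0],[0,0,0],50],
  [[0.003,0,0],[0,0,0],50],
  [[0.003,0,0],[0,0,0],50],
  [[0.003,0,0],[0,0,0],50],
  [[0.003,0,0],[0,0,0],50],
  [[0.003,0,0],[0,0,0],50],
  [[0.003,0,0],[0,0,0],50],
  [[0,0,0],[0,0,0],50],
  [[0,0,0],[0,0,0],50],
  [[0,0,0],[0,0,0],50],
  [[0,0,0],[0,0,0],50],
  [[0,0,0],[0,0,0],50],
  [[0,0,0],[0,0,0],50],
])

```text
clock: 5.45
eef_pos: [464.6, -167.5, 127.3]
tcp_rot: [-3.142, 0.0, 0.085]
contact_force: [-0.0, -0.8, -0.1]
opening: 0.498
```

```bash
python3 - <<'E'
from h import *
f=grab('scene');g=grab('top')
b=lambda f,y0,y1,x0,x1:cv2.resize(cv2.cvtColor(np.array(f['pixels']),cv2.COLOR_RGB2BGR)[y0:y1,x0:x1],(390,500),interpolation=cv2.INTER_CUBIC)
cv2.imwrite('pics/fall.png',np.hstack([b(f,160,360,290,446),b(g,180,380,250,406)]))
E
```

```text
(no output)
```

View pics/fall.png

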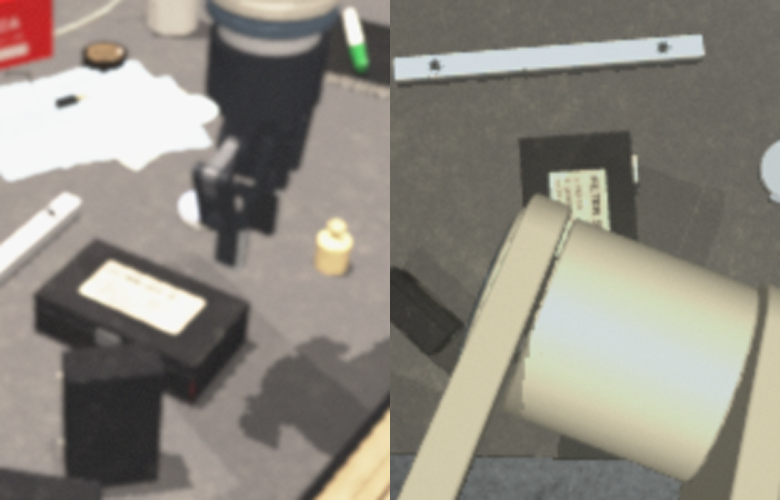

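The case lies flat with its label up. Next I'll measure its ends.

```bash
python3 - <<'E'
from h import *
f=load('top');s=load('scene')
a=np.array([onz(f,(u-390)/2.5+250-.3,v/2.5+180-.3,43) for u,v in((519,138),(629,132))]);print('lead',a.round(1))
b=np.array([onz(s,u/2.5+290-.3,v/2.5+160-.3,43) for u,v in((96,241),(35,298),(190,365),(248,303))]);print('scene',b.round(1))
eb=np.array([-.10332,.99465]);nb=np.array([.99465,.10332]);o=np.array([691.4,-132])
for p in (*a,*b): d=p[:2]-o; print('to front face',(-10-d@nb).round(1),'lat',(d@eb).round(1))
e=(a[0]-a[1])[:2];print('yaw',np.arctan2(-e[0],e[1]))
E
```

```text
lead [[ 618.1 -109.8   43. ]
 [ 625.1 -197.9   43. ]]
scene [[ 623.8 -194.7   43. ]
 [ 614.  -105.7   43. ]
 [ 474.9 -122.3   43. ]
 [ 480.2 -209.2   43. ]]
to front face 60.6 lat 29.7
to front face 62.8 lat -58.7
to front face 63.7 lat -55.4
to front face 64.2 lat 34.1
to front face 204.4 lat 32.0
to front face 208.0 lat -55.0
yaw 0.07879025477349245
```

>>> play_rows([
  [[-0.015,0,0],[0,0,-0.018],50],
  [[-0.015,0,0],[0,0,0],50],
  [[-0.015,0,0],[0,0,0],50],
  [[0,0,0],[0,0,0],50],
  [[0,0,0.02],[0,0,0],50],
  [[0,0,0.025],[0,0,0],50],
  [[0,0,0.025],[0,0,0],50],
  [[0,0,0.02],[0,0,0],50],
  [[0,0,0.015],[0,0,0],50],
  [[0,0,0.007],[0,0,0],50],
  [[0,0,0],[0,0,0],50],
  [[0,0,0],[0,0,0],50],
])

```text
clock: 6.75
eef_pos: [420.4, -172.1, 15.7]
tcp_rot: [3.141, -0.001, 0.103]
contact_force: [0.6, 0.0, 0.2]
opening: 0.496
```

```bash
python3 - <<'E'
from h import *
f=grab('scene')
b=lambda f,y0,y1,x0,x1:cv2.resize(cv2.cvtColor(np.array(f['pixels']),cv2.COLOR_RGB2BGR)[y0:y1,x0:x1],(500,500),interpolation=cv2.INTER_CUBIC)
cv2.imwrite('pics/low.png',b(f,180,380,260,460))
E
```

```text
(no output)
```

View pics/low.png

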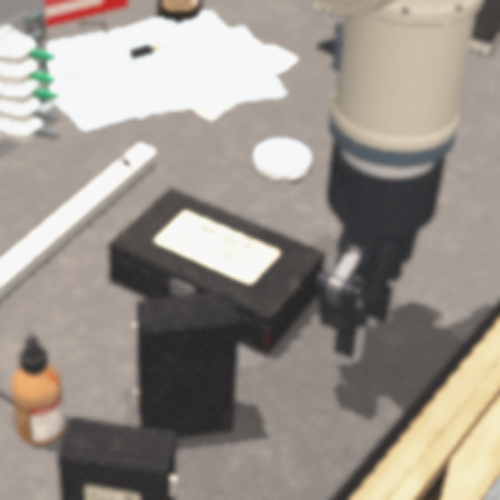

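The tips are behind the near end, centred and clear. Now pushing.

>>> play_rows([
  [[0.01,0,0],[0,0,0],50],
  [[0.01,0,0],[0,0,0],50],
  [[0.008,0,0],[0,0,0],50],
  [[0.004,0,0],[0,0,0],50],
  [[0.003,0,0],[0,0,0],50],
  [[0.003,0,0],[0,0,0],50],
  [[0.003,0,0],[0,0,0],50],
  [[0.004,0,0],[0,0,0],50],
  [[0.005,0,0],[0,0,0],50],
  [[0.005,0,0],[0,0,0],50],
  [[0.005,0,0],[0,0,0],50],
  [[0.005,0,0],[0,0,0],50],
  [[0.005,0,0],[0,0,0],50],
  [[0.005,0,0],[0,0,0],50],
  [[0.005,0,0],[0,0,0],50],
  [[0.004,0,0],[0,0,0],50],
  [[0.003,0,0],[0,0,0],50],
  [[0,0,0],[0,0,0],50],
])

```text
clock: 8.6
eef_pos: [507.2, -163.0, 15.4]
tcp_rot: [3.141, -0.001, 0.103]
contact_force: [0.2, -0.6, 0.0]
opening: 0.499
```

```bash
python3 - <<'E'
from h import *
f=grab('scene');g=grab('top')
b=lambda f,y0,y1,x0,x1:cv2.resize(cv2.cvtColor(np.array(f['pixels']),cv2.COLOR_RGB2BGR)[y0:y1,x0:x1],(390,500),interpolation=cv2.INTER_CUBIC)
cv2.imwrite('pics/push.png',np.hstack([b(f,180,340,250,375),b(g,180,340,250,375)]))
E
```

```text
(no output)
```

View pics/push.png

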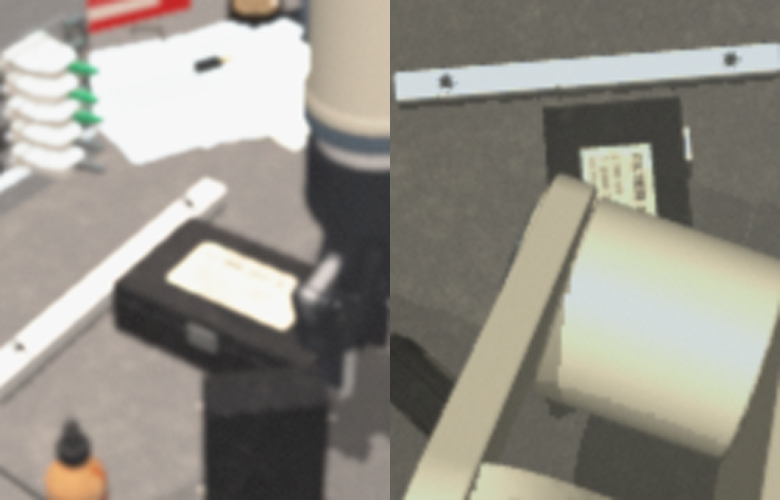

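It is square, with about 16 mm left. The last stretch goes slowly, watching the force.

>>> play_rows([
  [[0.003,0,0],[0,0,0],50],
  [[0.003,0,0],[0,0,0],50],
  [[0.003,0,0],[0,0,0],50],
  [[0.002,0,0],[0,0,0],50],
  [[0.0015,0,0],[0,0,0],50],
  [[0.0015,0,0],[0,0,0],50],
])

```text
clock: 9.3
eef_pos: [520.3, -161.5, 15.3]
tcp_rot: [-3.142, 0.0, 0.103]
contact_force: [-4.5, -0.5, 3.5]
opening: 0.502
```

>>> play_rows([
  [[0.001,0,0],[0,0,0],50],
  [[0.001,0,0],[0,0,0],50],
])

```text
clock: 9.5
eef_pos: [522.4, -161.3, 15.3]
tcp_rot: [-3.142, 0.0, 0.103]
contact_force: [-4.9, -0.6, 2.9]
opening: 0.494
```

>>> play_rows([
  [[0.001,0,0],[0,0,0],50],
  [[0.0005,0,0],[0,0,0],50],
])

```text
clock: 9.7
eef_pos: [524.0, -161.1, 15.3]
tcp_rot: [3.142, -0.0, 0.103]
contact_force: [-5.9, -0.7, 3.3]
opening: 0.499
```

>>> play_rows([
  [[0.001,0,0],[0,0,0],50],
  [[0.001,0,0],[0,0,0],50],
])

```text
clock: 9.9
eef_pos: [523.9, -161.0, 15.1]
tcp_rot: [-3.141, 0.004, 0.103]
contact_force: [-13.4, -3.4, 8.9]
opening: 0.499
```

```bash
python3 - <<'E'
from h import *
f=grab('scene');g=grab('top')
b=lambda f,y0,y1,x0,x1:cv2.resize(cv2.cvtColor(np.array(f['pixels']),cv2.COLOR_RGB2BGR)[y0:y1,x0:x1],(390,500),interpolation=cv2.INTER_CUBIC)
cv2.imwrite('pics/push2.png',np.hstack([b(f,180,340,250,375),b(g,180,276,280,355)]))
E
```

```text
(no output)
```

View pics/push2.png

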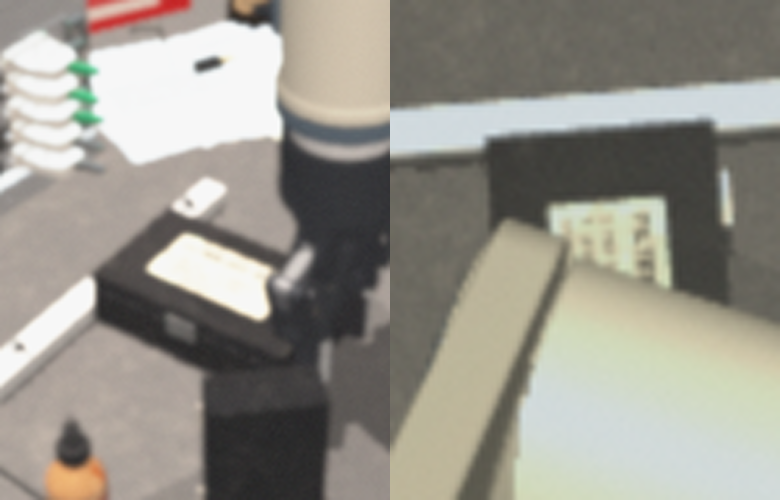

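Contact: the force jumped and motion stopped, and the edges are parallel within reading error. One gentle seating push, then back off.

>>> play_rows([
  [[0.001,0,0],[0,0,0],50],
  [[0,0,0],[0,0,0],50],
  [[0,0,0],[0,0,0],50],
])

```text
clock: 10.3
eef_pos: [523.9, -160.9, 14.9]
tcp_rot: [-3.14, 0.005, 0.103]
contact_force: [-14.3, -4.3, 9.8]
opening: 0.502
```

>>> play_rows([
  [[-0.003,0,0],[0,0,0],50],
  [[-0.005,0,0],[0,0,0],50],
  [[-0.015,0,0],[0,0,0],50],
  [[-0.03,0,0],[0,0,0],50],
  [[-0.03,0,0],[0,0,0],50],
  [[0,0,-0.04],[0,0,0],50],
  [[0,0,-0.04],[0,0,0],50],
  [[0,0,-0.04],[0,0,0],50],
  [[0,0,-0.04],[0,0,0],50],
  [[0,0,-0.04],[0,0,0],50],
  [[-0.02,0.04,0],[0,0,0],50],
  [[-0.01,0.04,0],[0,0,0],50],
  [[-0.01,0.04,0],[0,0,0],50],
  [[-0.01,0.04,0],[0,0,0],50],
  [[-0.01,0.04,0],[0,0,0],50],
  [[-0.01,0.04,0],[0,0,0],50],
  [[0,0.04,0],[0,0,0],50],
  [[0,0,0],[0,0,0],50],
  [[0,0,0],[0,0,0],50],
])

```text
clock: 12.2
eef_pos: [402.6, -455.2, 214.6]
tcp_rot: [-3.141, 0.0, 0.101]
contact_force: [-0.4, -0.3, -0.4]
opening: 0.497
```

```bash
python3 - <<'E'
from h import *
g=grab('top');f=grab('scene')
b=lambda f,y0,y1,x0,x1:cv2.resize(cv2.cvtColor(np.array(f['pixels']),cv2.COLOR_RGB2BGR)[y0:y1,x0:x1],(400,500),interpolation=cv2.INTER_CUBIC)
cv2.imwrite('pics/end.png',np.hstack([b(f,180,340,232,360),b(g,180,305,275,375)]))
for u,v in((227,265),(417,310),(410,247)): print(onz(g,u,v,{227:94,417:47,410:12}[u]).round(0))
im=np.array(g['pixels']).astype(int); o=np.abs(im-np.array(pickle.load(open('top.pkl','rb'))['pixels']).astype(int)).max()
ref=cv2.cvtColor(cv2.imread('pics/top0.png'),cv2.COLOR_BGR2RGB).astype(int)
for n,(y0,y1,x0,x1) in dict(bottle=(250,285,210,245),weight=(295,325,402,432),box=(230,265,393,428)).items(): print(n,np.abs(im-ref)[y0:y1,x0:x1].mean().round(2))
E
```

```text
[550.  27.  94.]
[ 474. -341.   47.]
[ 603. -334.   12.]
bottle 1.35
weight 5.04
box 1.55
```

View pics/end.png

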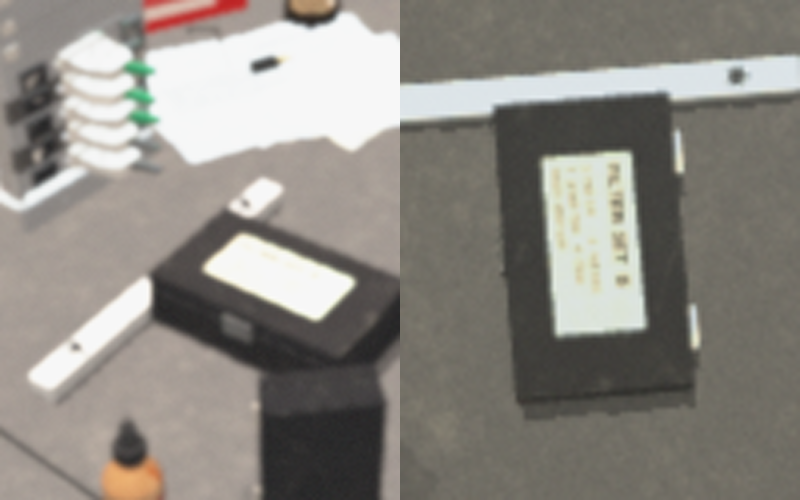

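The case is against the bar with its label up. I'll check the angle and gap numerically, and also the weight, whose pixels changed a little (perhaps the arm's shadow).

```bash
python3 - <<'E'
from h import *
g=load('top'); im=np.array(g['pixels'])
ref=cv2.cvtColor(cv2.imread('pics/top0.png'),cv2.COLOR_BGR2RGB)
for n,i in(('before',ref),('now',im)):
    h=cv2.cvtColor(i,cv2.COLOR_RGB2HSV)
    m=((h[...,1]>80)&(h[...,2]>60)).astype(np.uint8);m[:298]=0;m[325:]=0;m[:,:400]=0;m[:,435:]=0
    M=cv2.moments(m,True);print(n,M['m00'],M['m10']/M['m00'],M['m01']/M['m00'])
gr=im.max(2); m=(gr<75).astype(np.uint8); m[:195]=0;m[282:]=0;m[:,:292]=0;m[:,360:]=0
# subpixel edges: leading (white->black), left long side, right
def edge(prof,lev): 
    k=np.where((prof[:-1]>lev)&(prof[1:]<=lev))[0][0]; return k+(prof[k]-lev)/(prof[k]-prof[k+1])
G=gr.astype(float)
us=np.arange(303,340); lead=np.array([onz(g,u,198+edge(G[198:215,u],120),43) for u in us])
k=np.polyfit(lead[:,1],lead[:,0],1);print('lead yaw',-np.arctan(k[0]),'mid',lead.mean(0))
vs=np.arange(212,272); left=[]
for v in vs: left.append(onz(g,285+edge(G[v,285:315],70),v,43))
left=np.array(left);k2=np.polyfit(left[:,0],left[:,1],1);print('side yaw',np.arctan(k2[0]))
# bar back/front edges, same method
bu=np.r_[255:292,347:373]; fr=[];bk=[]
for u in bu:
    c=G[185:222,u]; i=np.argmax(c); t=160
    fr.append(onz(g,u,185+np.where(c>t)[0][-1]+.5,16)); bk.append(onz(g,u,185+np.where(c>t)[0][0]-.5,16))
fr=np.array(fr);kf=np.polyfit(fr[:,1],fr[:,0],1);kb=np.polyfit(np.array(bk)[:,1],np.array(bk)[:,0],1)
print('bar yaw front/back',-np.arctan(kf[0]),-np.arctan(kb[0]),'front x at case',np.polyval(kf,lead[:,1].mean()),'back',np.polyval(kb,lead[:,1].mean()))
E
```

```text
before 50.0 413.0 309.86
now 55.0 414.2 310.8
lead yaw 0.1039929405567481 mid [ 681.14871759 -147.94517315   43.        ]
side yaw 0.10001297254867873
bar yaw front/back 0.10352419672087011 0.10366055565475032 front x at case 683.2218926123068 back 702.6773202254997
```

Lead edge yaw is 0.104 and bar yaw 0.1035, so it is flush. The gap reading of about 2 mm is within calibration, and the force rise confirmed contact. Handing in.

```bash
python3 -c "
from rig import *
print(sense()['contact_force']); print(sign_off())"
```

```text
[0.74430782 0.45638555 0.21856598]
the job is handed in; nothing more can be done
None
```

I pushed the largest black case over toward the stop bar with the half-open fingertips. It fell flat with the label up, and I then pushed it about 62 mm until its end met the bar. The arm then backed off clear, and I handed the job in at about 12 s.

**Last checks**
- **Angle:** the case's end is at 0.104 rad and the bar's front face at 0.1035 rad, so the end is square to the bar. The long side of the case read 0.100 rad.
- **Contact:** the pushing force rose from about 6 to 14 N and motion stopped. The image alone put a gap of about 2 mm between case and bar, which is about the calibration error, so I relied on the force for contact.
- **Width on the bar:** the full width of the case is on the bar.
- **Bottle and sample box:** their parts of the image are almost unchanged from the start.
- **Brass weight:** its colour mask shifted by about 1 pixel (about 2 mm). I put this down to lighting or arm shadow, because the arm passed well above it and the measured forces gave no sign of contact. I did not check it further.

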